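Extend the funnel arm by one hole

TASK

Extend the funnel stand's telescopic arm by one hole, so that the funnel hangs over the balance: press its snap button flush, slide the sleeve outwards until the button snaps up in the next hole, then fold the clamp lever fully down. Go gently - no hard pressing or shoving on the sleeve, button or lever - and leave the other things on the bench where they are.

Things in the scene. Friction and masses are not known exactly. Their poses are not given: they have to be found in the camera images.
- stand: Bench stand: teal base 130 x 160 x 18 mm, too heavy to move, steel post, level telescopic arm. Origin: on the bench under the post; z up; +y is the way the arm points and extends; all y below are in this frame, and the arm's middle is at x = 0. The arm's height is set by hand and not measured: the sleeve's flat top is 136 to 164 mm above the bench, so feel for it; it does not give way.
- below_button (a point): Point on the bench straight below the snap button (y = 150 mm of the stand). The button, a steel dome 14 mm across, sits in the arm's fixed inner tube and does not move along with the sleeve; at first it stands 5 mm out of the middle hole in the sleeve's top.
- below_ridge (a point): Point on the bench straight below the near face of the thumb ridge as it stands at first (y = 164 mm); the ridge moves with the sleeve. It is a black bar across the sleeve's top just ahead of the middle hole, 44 mm wide, 8 mm thick along the arm, 10 mm tall. A fingertip pressing the button can push the sleeve outwards by this ridge.
- sleeve (a joint): How far the sleeve (square aluminium tube over the dark inner tube, 34 mm wide, 160 mm long, three 15 mm holes 40 mm apart in its top) is slid outwards (m): 0 at first, held by the button; 0.040 with the button in the next hole, the one nearest the post. Slides with 2 to 6 N; plays 1 mm when held. A funnel 90 mm across, rim 35 mm above the top, hangs 130 mm beyond the middle hole.
- button (a joint): How far the snap button is pressed (m): 0 when 5 mm out of the sleeve's top, 0.005 flush, about 0.007 when held down by the sleeve between holes. Spring 2 N at 0, 5 N at flush. While pressed flush it ducks under when the sleeve is pushed outwards with some 6 to 15 N; not pressed, it blocks the sleeve.
- lever (a joint): Grey clamp lever on the sleeve's post end, 52 mm from hinge to tip, 18 mm wide, 5 mm thick. Hinge across the arm, 8 mm above the sleeve's top, at y = 82 mm + sleeve value; it points back to the post (-y). 0 rad: open, tip up 40 degrees (starts 0 to 0.12); 0.70: fully down, level, upper face 10.5 mm above the sleeve's top. Stiff: about 5 N pressed down near the tip; stays where left.
- balance: White bench balance, 210 x 190 x 54 mm with a blue plate, fixed, under the funnel's new place. Origin: centre of its underside.
- tin: Shallow round aluminium sample tin, 80 mm across, 26 mm tall, on the balance. Origin: centre of its underside. Leave alone.
- beaker: Glass beaker, 68 mm across, 85 mm tall, near the arm on the robot's side. Origin: centre of its underside. Leave alone.
- wash_bottle: Clear plastic bottle, 56 mm across, 120 mm tall, beyond the arm. Origin: centre of its underside. Leave alone.
- specimen: Concrete cylinder, 50 mm across, 70 mm tall, beyond the arm. Origin: centre of its underside. Leave alone.
- trowel: Spatula lying on the bench to the left. Leave alone.
- brush: Brush lying on the bench to the right. Leave alone.
- cutting_ring: Thin steel ring, 64 mm across, 20 mm tall, to the left. Origin: centre of its underside. Leave alone.

How it is judged:
By the outcome, as a careful person would: the job done as asked, in the order asked, and still so for the second after the job is handed in, with the robot touching nothing.
It also fails if it takes over 43 s, if anything falls off the work surface, if the arm or the gripper's body presses on something with over 40 N, if the wrist force passes 120 N, or if a joint passes its speed limit or range.

ROBOT

A 6-joint arm with a two-finger parallel gripper is mounted at the origin on the work surface. World frame = base frame: x ahead of the robot, y to its left, z up, the work surface at z = 0. Lengths are in m, angles in rad, forces in N, time in s.
With the tool pointing down it reaches from about 0.3 to 0.825 m from the base axis. Payload 5.4 kg.
Tool frame: the origin (TCP) lies at the very end of the fingers, on their centre line; the grasp point (between the pads) lies behind it (ctrl.tcp_to_grasp is the z of the grasp point in the tool frame, in m); z points along the fingers, y is the line along which they close (so a half turn about z gives the same grasp; the last joint's range is limited). The gripper opens to 92 mm and grips with 3 to 60 N. Pads are 20 mm wide; open, the fingers measure 128 mm over their backs; the gripper's body (75 mm by 189 mm) begins 69 mm behind the grasp point.
Start: joints at [0.962, 0.158, 1.597, -0, 1.386, -0.21], TCP at [0.223, 0.53, 0.215] pointing down, gripper open.
Joint ranges: [-2.91, 2.91], [-0.94, 2.29], [0.18, 2.7], [-1.29, 4.43], [0.17, 2.64], [-3, 3]. Speed limits (rad/s): [2.57, 2.57, 3.14, 3.14, 3.14, 3.14].

INTERFACE

Orientations are given as a 3x3 rotation matrix whose columns are the frame's x, y, z axes.
In Python, from bench import ctrl, capture, camera_params, workorder, nets gives the robot as it stands.
- The arm moves only by the tool play_rows, never from a script. Its argument "series" is one flat list of numbers, 7 for each row, row after row: the turn, a rotation vector about the world's x, y, z each as a share of 6 degrees, from -1 to 1, then the shift along the world's x, y, z each as a share of 0.04 m, from -1 to 1, then the opening, from -1 (shut) to 1 (fully open). A call has 1 to 10 rows; each row shifts and turns the commanded pose from where the row before left it; what a row does not reach is not made up. A row lasts 1/10 s, in which the tool goes at most 50 mm and 8.59 degrees, less where a joint would pass 70% of its speed; a pose out of reach is approached as far as the arm can. A call with a number of a shift or a turn outside -1 to 1 is refused whole. A call with a gripper value outside its range is refused whole. The fingers move at their own pace and stop on an object; "force" is the grip in N (left out, the last holds). Time passes only in rows, so rows that do not move let the fingers close. It gives the time, the measured TCP pose, the force, the opening and the grip force at its end, in the units of the state.
- ctrl.sense(): the state, without advancing time (a new reading comes with each control period).
- capture(name): name is "side" or "top" or "wrist"; returns the picture (420x560x3 uint8, blue, green, red); there is no depth.
- camera_params(name): a dict with "camera_matrix" (3x3 intrinsics, pixels), "origin" and "rotation" of the camera in the world. Camera axes: x right, y up, looking along -z (the intrinsics and any distortion apply to the point x, -y, -z); pixel columns grow to the right and rows downward; lengths in m; the calibration is good to about 2 mm. A picture is of the moment at which its call begins: read the wrist's pose just before it. camera_params takes no time and is no camera call; for the wrist camera it gives the pose at the moment of the call.
- workorder.finish_job(): hands the job in; it is judged then, once.
Trained networks look in the newest picture that a camera, given by its name, has taken for a name from the list of things; names that differ only in an ending like _2 or _b are one class to them, and where a whole thing is asked for, a point or a joint stands for the part that bears it (a point fixed in the world has none). Each returns a list of dicts, best first, with "p" (0 to 1); they miss things now and then, are a little off and sometimes report something else, mostly with a low value. They report only what shows in the picture. A call takes as long as a camera call.
- nets.cut_out(name, camera): "pixels" (420x560 bool, what is visible of it) and "rect" ([centre column, centre row, width, height] in pixels, round what is visible of it).
The state is a dict: "time": time; "joints": joint angles; "qd": joint speeds; "joint_torque": joint torques, N m; "tool_pos": TCP position; "orientation": TCP orientation; "wrist_force": force on the tool from outside, world axes, zero at the start; "moment": the same for the moment, N m; "opening": opening from 0.0 (shut) to 1.0 (fully open); "grasp_force": force on a finger pad.
Only numpy, scipy, OpenCV 4.12 (cv2) and the standard library are available. Lean on these libraries where they do the work, as an engineer would, in place of code of your own. Each camera call takes 0.05 s, during which the arm holds its last target. There are 200 camera calls.

## Working session

There is one attempt and no reset: what is moved stays moved. The work goes in short steps, Python scripts to look and compute and a tool call to move; the robot and the scene stay as the last step left them, time stands still between calls to the robot, and variables do not carry over. Pictures are saved under pics/ and viewed, at most 10 in all, crops included, and the job is handed in when it is done.

Besides the shell and the picture viewer there is one more tool, called after "Request:" by a JSON object that holds its "method" and its "body". play_rows: Moves the arm, as the interface text tells. Its arguments: {"type":"object","properties":{"series":{"type":"array"},"force":{"type":"number"}},"required":["series"]}

```bash
mkdir -p pics; cat > h.py <<'E'
import numpy as np, cv2
from bench import ctrl, capture, camera_params, workorder, nets
def proj(c,P):
    p=camera_params(c);R=np.array(p["rotation"]);q=(np.atleast_2d(P)-p["origin"])@R
    K=np.array(p["camera_matrix"]);u=np.c_[q[:,0],-q[:,1],-q[:,2]]@K.T
    return u[:,:2]/u[:,2:]
def ray(c,uv,z,p=None):
    p=p or camera_params(c);K=np.array(p["camera_matrix"]);d=np.linalg.solve(K,[uv[0],uv[1],1])
    d=np.array(p["rotation"])@[d[0],-d[1],-d[2]];o=np.array(p["origin"])
    return o+d*(z-o[2])/d[2]
E
python3 - <<'E'
from h import *
ims=[]
for c in ("top","side"):
    im=capture(c); cv2.imwrite(f"pics/{c}0.png",im)
    p=camera_params(c);print(c,p)
    for n in ("stand","below_button","below_ridge","sleeve","button","lever","balance","tin","beaker","wash_bottle","specimen","cutting_ring"):
        try:
            r=nets.cut_out(n,c); print(n,[(round(x["p"],2),np.round(x["rect"]).tolist()) for x in r[:2]])
        except Exception as e: print(n,e)
s=ctrl.sense();print(s["time"],s["tool_pos"],s["orientation"],ctrl.tcp_to_grasp,s["wrist_force"])
E
```

```text
top {'camera_matrix': array([[464.8186472 ,   0.        , 287.79351976],
       [  0.        , 464.8186472 , 206.25632198],
       [  0.        ,   0.        ,   1.        ]]), 'origin': array([ 0.37315674, -0.02290598,  1.26170773]), 'rotation': array([[ 0.0143549 ,  0.99038583, -0.13758578],
       [-0.99984817,  0.01285838, -0.01175968],
       [-0.00987749,  0.1377337 ,  0.99042004]])}
stand [(0.78, [337.0, 210.0, 164.0, 57.0]), (0.34, [366.0, 204.0, 24.0, 6.0])]
below_button [(0.56, [336.0, 206.0, 159.0, 62.0])]
below_ridge [(0.91, [335.0, 208.0, 158.0, 58.0])]
sleeve [(0.63, [317.0, 217.0, 122.0, 41.0]), (0.57, [444.0, 292.0, 57.0, 63.0])]
button [(0.72, [312.0, 175.0, 20.0, 18.0])]
lever [(0.62, [145.0, 159.0, 23.0, 26.0])]
balance [(0.93, [263.0, 230.0, 79.0, 85.0]), (0.55, [364.0, 204.0, 24.0, 10.0])]
tin [(0.73, [262.0, 214.0, 32.0, 27.0])]
beaker [(0.97, [338.0, 252.0, 30.0, 26.0])]
wash_bottle [(0.86, [359.0, 169.0, 26.0, 28.0]), (0.46, [313.0, 174.0, 24.0, 22.0])]
specimen [(0.61, [310.0, 174.0, 20.0, 24.0]), (0.6, [336.0, 210.0, 167.0, 60.0])]
cutting_ring [(0.44, [146.
[... 685 characters left out ...]
, [416.0, 201.0, 19.0, 21.0])]
button [(0.59, [211.0, 234.0, 30.0, 39.0]), (0.53, [291.0, 220.0, 93.0, 72.0])]
lever [(0.64, [212.0, 226.0, 21.0, 9.0])]
balance [(0.7, [291.0, 221.0, 95.0, 71.0])]
tin [(0.72, [292.0, 207.0, 28.0, 21.0])]
beaker [(0.6, [211.0, 233.0, 29.0, 39.0])]
wash_bottle [(0.67, [248.0, 296.0, 27.0, 50.0]), (0.27, [418.0, 202.0, 27.0, 20.0])]
specimen [(0.64, [288.0, 269.0, 15.0, 34.0])]
cutting_ring [(0.76, [417.0, 203.0, 24.0, 15.0])]
1.3 [0.22330004 0.52985845 0.21462593] [[-9.21514775e-01  3.88343301e-01  2.12757100e-05]
 [ 3.88343301e-01  9.21514775e-01  1.66661376e-05]
 [-1.31336982e-05  2.36203714e-05 -1.00000000e+00]] -0.0187 [ 0.15484519 -0.11879117  0.17618075]
```

View pics/top0.png

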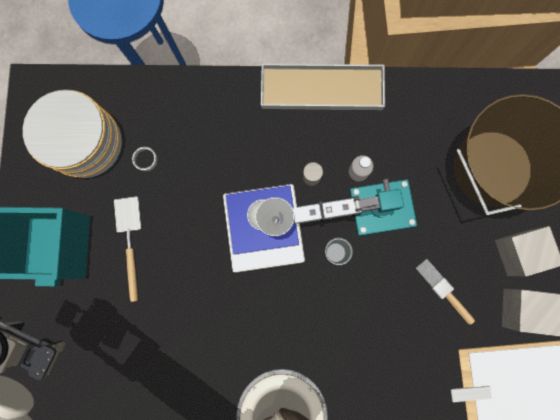

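View pics/side0.png

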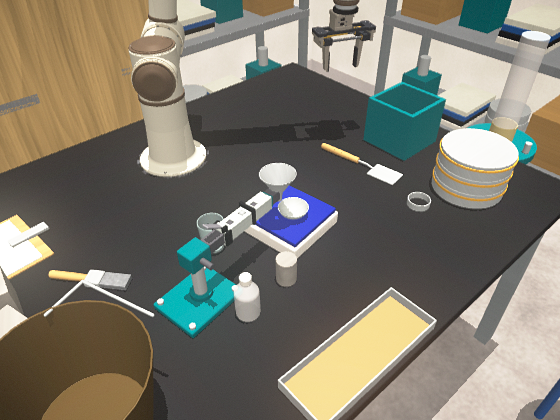

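The top view shows the stand base near (385,207), with its arm running left to the funnel at (275,217). I'll zoom in on both views.

```bash
python3 - <<'E'
from h import *
a=cv2.imread("pics/top0.png")[165:265,235:425]; b=cv2.imread("pics/side0.png")[160:340,140:320]
cv2.imwrite("pics/topc.png",cv2.resize(a,None,fx=4.2,fy=4.2,interpolation=cv2.INTER_CUBIC))
cv2.imwrite("pics/sidec.png",cv2.resize(b,None,fx=3.3,fy=3.3,interpolation=cv2.INTER_CUBIC))
E
```

```text
(no output)
```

View pics/topc.png

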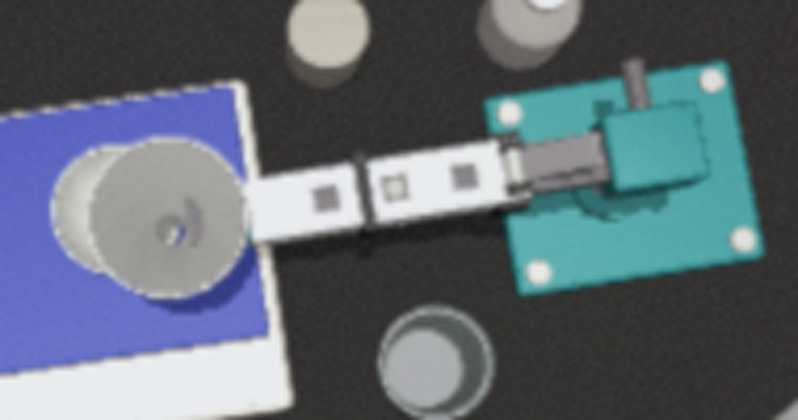

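View pics/sidec.png

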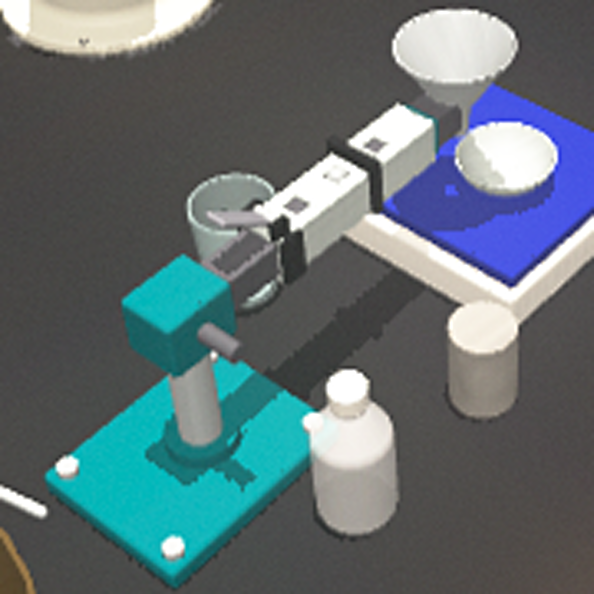

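```bash
cat >> h.py <<'E'
from scipy.optimize import least_squares
def W(q,P): # stand->world ; q=x,y,yaw
    P=np.atleast_2d(np.array(P,float));c,s=np.cos(q[2]),np.sin(q[2])
    return np.c_[q[0]+c*P[:,0]-s*P[:,1],q[1]+s*P[:,0]+c*P[:,1],P[:,2]]
E
python3 - <<'E'
from h import *
T=np.array([[326,197],[396,187],[464,176]])/4.2+[235,165]
S=np.array([[375,145],[337,175],[298,205]])/3.3+[140,160]
C=np.array([[485,103],[730,62],[763,255],[520,295]])/4.2+[235,165]
def f(q):
    P=W(q,[[0,.190,q[3]],[0,.150,q[3]+.004],[0,.110,q[3]]])
    return np.r_[(proj("top",P)-T).ravel(),(proj("side",P)-S).ravel()]
r=least_squares(f,[.4,-.2,0,.15]);q=r.x
print(q,np.round(f(q),1))
print("corners",[np.round(ray("top",c,.018),4) for c in C], "base ctr",np.mean([ray("top",c,.018) for c in C],0))
for n,y in (("button",.15),("ridge",.164),("hinge",.082),("levertip",.042),("funnel",.28)): print(n,W(q,[[0,y,q[3]]]))
np.save("q.npy",q)
for n,c,z in (("beaker","top",.0425),("wash_bottle","top",.06),("specimen","top",.035)):
    b=nets.cut_out(n,c)[0];print(n,ray(c,b["rect"][:2],z),)
E
```

```text
[ 0.54617165 -0.25631154  0.1719947   0.15535184] [-0.2  0.1 -0.2 -0.3 -0.1 -0.1 -0.   0.5 -0.2 -1.  -0.4  0.6]
corners [array([ 0.5939, -0.1774,  0.018 ]), array([ 0.6228, -0.3358,  0.018 ]), array([ 0.4978, -0.3541,  0.018 ]), array([ 0.4702, -0.1992,  0.018 ])] base ctr [ 0.54618054 -0.26661488  0.018     ]
button [[ 0.52049946 -0.10852473  0.15535184]]
ridge [[ 0.51810339 -0.0947313   0.15535184]]
hinge [[ 0.53213752 -0.17552142  0.15535184]]
levertip [[ 0.53898344 -0.21493123  0.15535184]]
funnel [[0.49825022 0.01955716 0.15535184]]
beaker [ 0.42346156 -0.14222793  0.0425    ]
wash_bottle [ 0.64275065 -0.19594568  0.06      ]
specimen [ 0.63192834 -0.06787667  0.035     ]
```

The stand fit has residuals under 1 px: yaw 0.172 rad and top about 0.155 m. In the crops, the holes lie at (326,197), (396,187, button) and (464,176), with the lever up at the post end. Next I go above the button with the gripper shut.

Request:
{"method": "play_rows", "body": {"series": [0,0,-0.478,0.371,-0.797,0.4,-1,0,0,-0.478,0.371,-0.797,0.4,-1,0,0,-0.478,0.371,-0.797,0.4,-1,0,0,-0.478,0.371,-0.797,0,-1,0,0,-0.478,0.371,-0.797,0,-1,0,0,-0.478,0.371,-0.797,0,-1,0,0,-0.478,0.371,-0.797,0,-1,0,0,-0.478,0.371,-0.797,0,-1,0,0,-0.478,0.371,-0.797,0,-1,0,0,-0.478,0.371,-0.797,0,-1], "force": 6}}

```text
time: 2.45
tool_pos: [0.3721, 0.2098, 0.2628]
orientation: [[-0.621, 0.784, 0.001], [0.784, 0.621, 0.0], [-0.0, 0.001, -1.0]]
wrist_force: [0.4, -0.3, -0.3]
opening: 0.149
grasp_force: 0.0
```

Request:
{"method": "play_rows", "body": {"series": [0,0,-0.478,0.371,-0.797,0,-1,0,0,-0.478,0.371,-0.797,0,-1,0,0,-0.478,0.371,-0.797,0,-1,0,0,-0.478,0.371,-0.797,0,-1,0,0,-0.478,0.371,-0.797,0,-1,0,0,-0.478,0.371,-0.797,0,-1,0,0,-0.478,0.371,-0.797,0,-1,0,0,-0.478,0.371,-0.797,0,-1,0,0,-0.478,0.371,-0.797,0,-1,0,0,-0.478,0.371,-0.797,0,-1]}}

```text
time: 3.45
tool_pos: [0.5206, -0.1092, 0.2627]
orientation: [[-0.168, 0.986, 0.0], [0.986, 0.168, -0.0], [-0.0, 0.0, -1.0]]
wrist_force: [0.5, 0.7, -0.3]
opening: 0.003
grasp_force: 0.0
```

Request:
{"method": "play_rows", "body": {"series": [0,0,0,0,0,0,-1,0,0,0,0,0,0,-1]}}

```text
time: 3.65
tool_pos: [0.5199, -0.1079, 0.2624]
orientation: [[-0.169, 0.986, -0.001], [0.986, 0.169, 0.001], [0.001, -0.001, -1.0]]
wrist_force: [-0.7, 0.4, -0.5]
opening: 0.001
grasp_force: 0.0
```

```bash
python3 - <<'E'
from h import *
q=np.load("q.npy");im=capture("wrist");s=ctrl.sense();print(s["time"],s["tool_pos"],s["orientation"],s["wrist_force"],s["opening"])
for y in (.11,.15,.164,.19,.082):
    u=proj("wrist",W(q,[[0,y,q[3]]]))[0];print(y,u);
    if 0<u[0]<560 and 0<u[1]<420: cv2.circle(im,tuple(np.int32(u)),3,(0,0,255),-1)
cv2.imwrite("pics/w1.png",im)
E
```

```text
3.7 [ 0.51981027 -0.10718506  0.26250396] [[-1.70538698e-01  9.85350885e-01 -4.31779401e-04]
 [ 9.85350753e-01  1.70538939e-01  6.02583320e-04]
 [ 6.67391209e-04 -3.22690383e-04 -9.99999725e-01]] [-0.10496876  0.26253195  0.24491263] 0.008386291296429304
0.11 [282.23159783 253.78491247]
0.15 [282.23484425 204.65454283]
0.164 [282.23603413 186.64712861]
0.19 [282.238323   152.00812657]
0.082 [282.2294514  286.26843663]
```

View pics/w1.png

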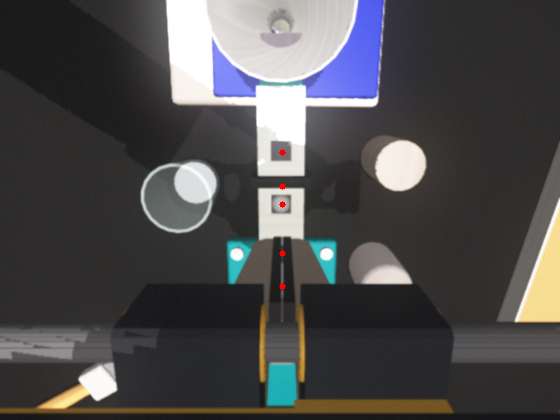

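The projected model points match the picture: button (281,204), outer hole (281,151), ridge face at row 187. Now I lower and feel for contact.

Request:
{"method": "play_rows", "body": {"series": [0,0,0,0,0,-0.425,-1,0,0,0,0,0,-0.425,-1,0,0,0,0,0,-0.425,-1,0,0,0,0,0,-0.425,-1,0,0,0,0,0,-0.425,-1,0,0,0,0,0,0,-1]}}

```text
time: 4.3
tool_pos: [0.5182, -0.1057, 0.1753]
orientation: [[-0.172, 0.985, -0.004], [0.985, 0.172, 0.002], [0.003, -0.004, -1.0]]
wrist_force: [-0.1, 0.1, 0.2]
opening: 0.007
grasp_force: 0.0
```

Request:
{"method": "play_rows", "body": {"series": [0,0,0,0,0,-0.1,-1,0,0,0,0,0,-0.1,-1,0,0,0,0,0,-0.1,-1,0,0,0,0,0,0,-1]}}

```text
time: 4.7
tool_pos: [0.52, -0.1076, 0.1654]
orientation: [[-0.17, 0.985, -0.0], [0.985, 0.17, 0.0], [0.0, -0.0, -1.0]]
wrist_force: [0.5, 0.4, -0.3]
opening: 0.007
grasp_force: 0.0
```

Request:
{"method": "play_rows", "body": {"series": [0,0,0,0,0,-0.05,-1,0,0,0,0,0,-0.05,-1,0,0,0,0,0,0,-1]}}

```text
time: 5.0
tool_pos: [0.5204, -0.1079, 0.1619]
orientation: [[-0.17, 0.985, 0.001], [0.985, 0.17, -0.0], [-0.0, 0.001, -1.0]]
wrist_force: [-0.9, 0.0, 2.2]
opening: 0.004
grasp_force: 1.2
```

Request:
{"method": "play_rows", "body": {"series": [0,0,0,0,0,-0.05,-1,0,0,0,0,0,0,-1]}}

```text
time: 5.2
tool_pos: [0.5204, -0.1079, 0.1599]
orientation: [[-0.17, 0.985, 0.001], [0.985, 0.17, -0.0], [-0.0, 0.001, -1.0]]
wrist_force: [-0.3, 1.1, 3.0]
opening: 0.007
grasp_force: 1.8
```

Request:
{"method": "play_rows", "body": {"series": [0,0,0,0,0,-0.05,-1,0,0,0,0,0,0,-1]}}

```text
time: 5.4
tool_pos: [0.5205, -0.1079, 0.1585]
orientation: [[-0.17, 0.985, 0.001], [0.985, 0.17, -0.001], [-0.001, 0.001, -1.0]]
wrist_force: [-2.6, 0.4, 7.0]
opening: 0.007
grasp_force: 3.9
```

Request:
{"method": "play_rows", "body": {"series": [0,0,0,0,0,-0.02,-1,0,0,0,0,0,0,-1]}}

```text
time: 5.6
tool_pos: [0.5205, -0.108, 0.1585]
orientation: [[-0.17, 0.985, 0.001], [0.985, 0.17, -0.001], [-0.001, 0.001, -1.0]]
wrist_force: [-3.7, 1.8, 10.7]
opening: 0.006
grasp_force: 5.7
```

Request:
{"method": "play_rows", "body": {"series": [0,0,0,-0.0043,0.0246,0.01,-1,0,0,0,-0.0043,0.0246,0,-1,0,0,0,-0.0043,0.0246,0,-1,0,0,0,0,0,0,-1]}}

```text
time: 6.0
tool_pos: [0.5205, -0.1065, 0.1586]
orientation: [[-0.17, 0.985, 0.003], [0.985, 0.17, -0.004], [-0.004, 0.002, -1.0]]
wrist_force: [-0.5, -4.1, 6.1]
opening: 0.01
grasp_force: 3.2
```

Request:
{"method": "play_rows", "body": {"series": [0,0,0,-0.0043,0.0246,0,-1,0,0,0,0,0,0,-1]}}

```text
time: 6.2
tool_pos: [0.5205, -0.1056, 0.1586]
orientation: [[-0.17, 0.985, 0.003], [0.985, 0.17, -0.004], [-0.004, 0.002, -1.0]]
wrist_force: [0.1, -4.6, 6.5]
opening: 0.007
grasp_force: 3.0
```

Request:
{"method": "play_rows", "body": {"series": [0,0,0,-0.0043,0.0246,0,-1,0,0,0,-0.0043,0.0246,0,-1,0,0,0,0,0,0,-1]}}

```text
time: 6.5
tool_pos: [0.5203, -0.1039, 0.1586]
orientation: [[-0.17, 0.985, 0.003], [0.985, 0.17, -0.004], [-0.005, 0.003, -1.0]]
wrist_force: [0.8, -4.6, 5.1]
opening: 0.008
grasp_force: 3.6
```

Request:
{"method": "play_rows", "body": {"series": [0,0,0,-0.0043,0.0246,0,-1,0,0,0,-0.0043,0.0246,0,-1,0,0,0,0,0,0,-1]}}

```text
time: 6.8
tool_pos: [0.52, -0.102, 0.1586]
orientation: [[-0.17, 0.985, 0.003], [0.985, 0.17, -0.005], [-0.005, 0.003, -1.0]]
wrist_force: [0.9, -5.2, 5.7]
opening: 0.0
grasp_force: 3.6
```

Request:
{"method": "play_rows", "body": {"series": [0,0,0,-0.0043,0.0246,0,-1,0,0,0,-0.0043,0.0246,0,-1,0,0,0,0,0,0,-1]}}

```text
time: 7.1
tool_pos: [0.5198, -0.1007, 0.1586]
orientation: [[-0.17, 0.985, 0.004], [0.985, 0.17, -0.006], [-0.007, 0.003, -1.0]]
wrist_force: [1.0, -7.7, 4.6]
opening: 0.002
grasp_force: 4.7
```

```bash
python3 - <<'E'
from h import *
q=np.load("q.npy");im=capture("wrist")
for y in (.164,.19,):
    u=proj("wrist",W(q,[[.03,y,.1585]]))[0];print(y,u);cv2.circle(im,tuple(np.int32(u)),2,(0,0,255),-1)
cv2.imwrite("pics/w2.png",cv2.resize(im[60:360,140:430],None,fx=2,fy=2))
E
```

```text
0.164 [342.28129765 244.59276348]
0.19 [344.52397634 191.91921624]
```

View pics/w2.png

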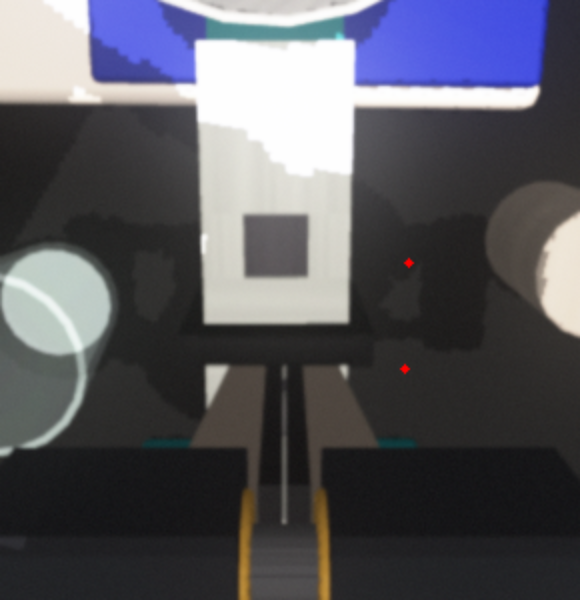

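The fingers are at the ridge (row 365 in the crop), and the outer hole sits slightly ahead of where it started. I keep pushing gently.

Request:
{"method": "play_rows", "body": {"series": [0,0,0,-0.0043,0.0246,0,-1,0,0,0,-0.0043,0.0246,0,-1,0,0,0,0,0,0,-1]}}

```text
time: 7.45
tool_pos: [0.5196, -0.0999, 0.1586]
orientation: [[-0.17, 0.985, 0.004], [0.985, 0.17, -0.008], [-0.009, 0.003, -1.0]]
wrist_force: [1.7, -10.7, 3.0]
opening: 0.007
grasp_force: 6.2
```

Request:
{"method": "play_rows", "body": {"series": [0,0,0,-0.0043,0.0246,0,-1,0,0,0,0,0,0,-1]}}

```text
time: 7.65
tool_pos: [0.5195, -0.0991, 0.1586]
orientation: [[-0.17, 0.986, 0.004], [0.985, 0.17, -0.008], [-0.009, 0.003, -1.0]]
wrist_force: [1.9, -10.6, 2.4]
opening: 0.006
grasp_force: 6.4
```

Request:
{"method": "play_rows", "body": {"series": [0,0,0,-0.0043,0.0246,0,-1,0,0,0,-0.0043,0.0246,0,-1,0,0,0,0,0,0,-1]}}

```text
time: 7.95
tool_pos: [0.5188, -0.0951, 0.1586]
orientation: [[-0.17, 0.985, 0.003], [0.985, 0.17, -0.004], [-0.005, 0.003, -1.0]]
wrist_force: [1.9, -5.2, 4.9]
opening: 0.003
grasp_force: 5.3
```

Request:
{"method": "play_rows", "body": {"series": [0,0,0,-0.0043,0.0246,0,-1,0,0,0,-0.0043,0.0246,0,-1,0,0,0,0,0,0,-1]}}

```text
time: 8.25
tool_pos: [0.5184, -0.093, 0.1585]
orientation: [[-0.17, 0.985, 0.003], [0.985, 0.17, -0.004], [-0.005, 0.003, -1.0]]
wrist_force: [1.0, -4.7, 5.1]
opening: 0.006
grasp_force: 5.2
```

The button has ducked under: the force fell and the sleeve slides. I lift off the sleeve's top and push on by the ridge only.

Request:
{"method": "play_rows", "body": {"series": [0,0,0,0,0,0.09,-1,0,0,0,-0.0086,0.0492,0,-1,0,0,0,-0.0086,0.0492,0,-1,0,0,0,-0.0086,0.0492,0,-1,0,0,0,-0.0086,0.0492,0,-1,0,0,0,-0.0086,0.0492,0,-1,0,0,0,-0.0086,0.0492,0,-1,0,0,0,0,0,0,-1]}}

```text
time: 9.05
tool_pos: [0.5153, -0.0803, 0.1607]
orientation: [[-0.17, 0.985, 0.001], [0.985, 0.17, -0.002], [-0.002, 0.0, -1.0]]
wrist_force: [0.9, -3.8, 0.3]
opening: 0.001
grasp_force: 2.1
```

Request:
{"method": "play_rows", "body": {"series": [0,0,0,-0.0086,0.0492,0,-1,0,0,0,-0.0086,0.0492,0,-1,0,0,0,-0.0086,0.0492,0,-1,0,0,0,0,0,0,-1]}}

```text
time: 9.45
tool_pos: [0.5142, -0.0739, 0.1607]
orientation: [[-0.17, 0.985, 0.001], [0.985, 0.17, -0.001], [-0.001, 0.0, -1.0]]
wrist_force: [2.5, -3.3, -0.3]
opening: 0.004
grasp_force: 2.0
```

Request:
{"method": "play_rows", "body": {"series": [0,0,0,-0.0086,0.0492,0,-1,0,0,0,-0.0086,0.0492,0,-1,0,0,0,-0.0086,0.0492,0,-1,0,0,0,-0.0043,0.0246,0,-1,0,0,0,0,0,0,-1]}}

```text
time: 9.95
tool_pos: [0.5125, -0.0657, 0.1605]
orientation: [[-0.17, 0.985, -0.001], [0.985, 0.17, 0.001], [0.001, -0.001, -1.0]]
wrist_force: [0.2, -0.8, 0.8]
opening: 0.007
grasp_force: 0.1
```

Request:
{"method": "play_rows", "body": {"series": [0,0,0,-0.0043,0.0246,0,-1,0,0,0,-0.0043,0.0246,0,-1,0,0,0,0,0,0,-1]}}

```text
time: 10.25
tool_pos: [0.5123, -0.0644, 0.1605]
orientation: [[-0.17, 0.985, -0.001], [0.985, 0.17, 0.0], [0.0, -0.001, -1.0]]
wrist_force: [0.3, -1.6, -2.5]
opening: 0.007
grasp_force: 1.1
```

Request:
{"method": "play_rows", "body": {"series": [0,0,0,-0.0043,0.0246,0,-1,0,0,0,0,0,0,-1]}}

```text
time: 10.45
tool_pos: [0.5122, -0.064, 0.1606]
orientation: [[-0.17, 0.985, -0.0], [0.985, 0.17, -0.001], [-0.001, -0.001, -1.0]]
wrist_force: [0.9, -5.2, -2.0]
opening: 0.002
grasp_force: 2.5
```

Request:
{"method": "play_rows", "body": {"series": [0,0,0,-0.0043,0.0246,0,-1,0,0,0,0,0,0,-1]}}

```text
time: 10.65
tool_pos: [0.5122, -0.0637, 0.1606]
orientation: [[-0.17, 0.985, -0.0], [0.985, 0.17, -0.003], [-0.002, -0.0, -1.0]]
wrist_force: [0.7, -6.8, -3.6]
opening: 0.006
grasp_force: 3.7
```

It looks blocked in the next hole. I back off, rise and look.

Request:
{"method": "play_rows", "body": {"series": [0,0,0,0.0086,-0.0492,0,-1,0,0,0,0.013,-0.0738,0,-1,0,0,0,0,0,0.5,-1,0,0,0,0,0,0.6,-1,0,0,0,0.03,-0.172,0.6,-1,0,0,0,0.043,-0.246,0.6,-1,0,0,0,0.043,-0.246,0.3,-1,0,0,0,0.043,-0.246,0,-1,0,0,0,0,0,0,-1,0,0,0,0,0,0,-1]}}

```text
time: 11.65
tool_pos: [0.5186, -0.1035, 0.263]
orientation: [[-0.17, 0.986, -0.003], [0.986, 0.17, 0.002], [0.002, -0.002, -1.0]]
wrist_force: [0.1, -1.0, -0.7]
opening: 0.005
grasp_force: 0.0
```

```bash
python3 - <<'E'
from h import *
q=np.load("q.npy");im=capture("wrist");s=ctrl.sense();print(s["time"],s["tool_pos"],s["wrist_force"])
for y in (.15,.19,.204,.23):
    u=proj("wrist",W(q,[[0.012,y,.1585]]))[0];print(y,u)
    cv2.circle(im,tuple(np.int32(u)),1,(0,0,255),-1)
sd=capture("side");print()
a=cv2.resize(im[60:280,180:400],(550,550));b=cv2.resize(sd[170:250,180:290],(250,182),interpolation=cv2.INTER_CUBIC)
o=np.zeros((550,800,3),np.uint8);o[:,:550]=a;o[:182,550:]=b;cv2.imwrite("pics/w3.png",o)
E
```

```text
11.7 [ 0.51863087 -0.10328988  0.26305281] [-0.69165822 -0.47040253 -0.07140994]
0.15 [298.99778837 210.82003585]
0.19 [299.5646202  158.10172298]
0.204 [299.77271367 138.74794573]
0.23 [300.17351045 101.47175681]
```

View pics/w3.png

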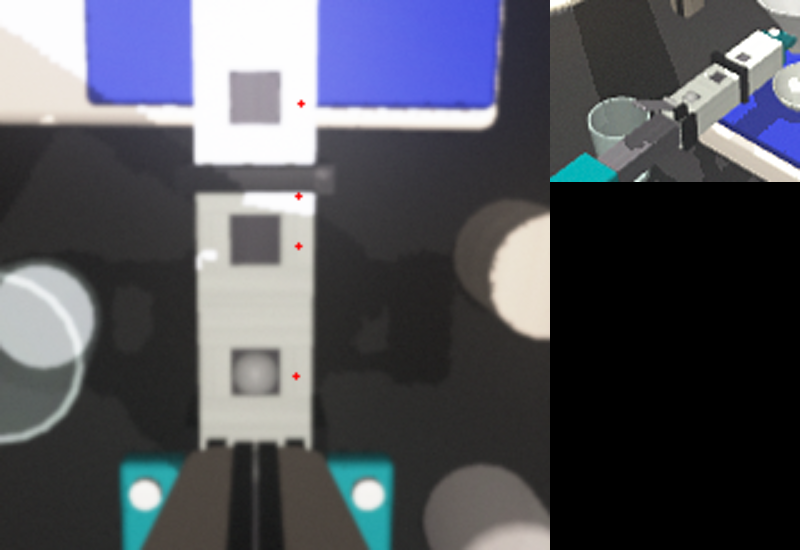

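The middle hole has moved forward, and the button dome now stands in the rearmost hole (crop 255,372), so it has snapped in. Next is the lever.

Request:
{"method": "play_rows", "body": {"series": [0,0,0,0.087,-0.464,0,-1,0,0,0,0.087,-0.464,0,-1,0,0,0,0.087,-0.464,0,-1,0,0,0,0.087,-0.464,0,-1,0,0,0,0,0,-0.5,-1,0,0,0,0,0,-0.5,-1,0,0,0,0,0,-0.2,-1,0,0,0,0,0,0,-1]}}

```text
time: 12.55
tool_pos: [0.5326, -0.1785, 0.2154]
orientation: [[-0.169, 0.986, -0.003], [0.986, 0.169, 0.001], [0.002, -0.002, -1.0]]
wrist_force: [0.0, 0.8, -0.2]
opening: 0.002
grasp_force: 0.0
```

Request:
{"method": "play_rows", "body": {"series": [0,0,0,0,0,-0.1,-1,0,0,0,0,0,-0.1,-1,0,0,0,0,0,-0.1,-1,0,0,0,0,0,-0.1,-1,0,0,0,0,0,0,-1]}}

```text
time: 13.05
tool_pos: [0.533, -0.1778, 0.2002]
orientation: [[-0.17, 0.985, -0.001], [0.985, 0.17, 0.0], [0.001, -0.001, -1.0]]
wrist_force: [0.8, -0.2, -0.5]
opening: 0.008
grasp_force: 0.0
```

Request:
{"method": "play_rows", "body": {"series": [0,0,0,0,0,-0.05,-1,0,0,0,0,0,-0.05,-1,0,0,0,0,0,-0.05,-1,0,0,0,0,0,-0.05,-1,0,0,0,0,0,-0.05,-1,0,0,0,0,0,0,-1]}}

```text
time: 13.65
tool_pos: [0.5343, -0.1807, 0.1931]
orientation: [[-0.17, 0.985, 0.003], [0.985, 0.17, -0.006], [-0.006, 0.002, -1.0]]
wrist_force: [-1.1, -5.1, 6.5]
opening: 0.004
grasp_force: 3.2
```

Request:
{"method": "play_rows", "body": {"series": [0,0,0,0,0,-0.05,-1,0,0,0,0,0,-0.05,-1,0,0,0,0,0,-0.05,-1,0,0,0,0,0,-0.05,-1,0,0,0,0,0,-0.05,-1,0,0,0,0,0,0,-1]}}

```text
time: 14.25
tool_pos: [0.535, -0.1804, 0.183]
orientation: [[-0.17, 0.986, 0.005], [0.985, 0.17, -0.005], [-0.006, 0.004, -1.0]]
wrist_force: [1.0, -3.7, 5.3]
opening: 0.007
grasp_force: 2.6
```

Request:
{"method": "play_rows", "body": {"series": [0,0,0,0,0,-0.05,-1,0,0,0,0,0,-0.05,-1,0,0,0,0,0,-0.05,-1,0,0,0,0,0,-0.05,-1,0,0,0,0,0,-0.05,-1,0,0,0,0,0,0,-1]}}

```text
time: 14.85
tool_pos: [0.5345, -0.1795, 0.1723]
orientation: [[-0.17, 0.985, 0.003], [0.985, 0.17, -0.003], [-0.004, 0.003, -1.0]]
wrist_force: [1.7, -3.4, 4.4]
opening: 0.002
grasp_force: 2.3
```

Request:
{"method": "play_rows", "body": {"series": [0,0,0,0,0,-0.05,-1,0,0,0,0,0,0,-1]}}

```text
time: 15.05
tool_pos: [0.534, -0.1786, 0.1695]
orientation: [[-0.17, 0.985, 0.002], [0.985, 0.17, -0.001], [-0.002, 0.002, -1.0]]
wrist_force: [2.8, -2.5, 4.5]
opening: 0.008
grasp_force: 2.3
```

Request:
{"method": "play_rows", "body": {"series": [0,0,0,0,0,-0.05,-1,0,0,0,0,0,0,-1]}}

```text
time: 15.25
tool_pos: [0.5341, -0.1786, 0.1685]
orientation: [[-0.17, 0.985, 0.002], [0.985, 0.17, -0.002], [-0.002, 0.002, -1.0]]
wrist_force: [-0.3, -3.0, 10.2]
opening: 0.006
grasp_force: 5.2
```

Request:
{"method": "play_rows", "body": {"series": [0,0,0,0,0,0.1,-1,0,0,0,0,0,0.5,-1,0,0,0,0,0,0.8,-1,0,0,0,0,0,0.8,-1,0,0,0,-0.6,-0.2,0.8,-1,0,0,0,-0.8,-0.2,0,-1,0,0,0,-0.8,-0.2,0,-1,0,0,0,-0.8,-0.2,0,-1,0,0,0,0,0,0,-1,0,0,0,0,0,0,-1]}}

```text
time: 16.25
tool_pos: [0.4129, -0.2093, 0.2859]
orientation: [[-0.169, 0.986, -0.001], [0.986, 0.169, 0.002], [0.002, -0.001, -1.0]]
wrist_force: [-0.2, 0.7, -0.5]
opening: 0.003
grasp_force: 0.0
```

```bash
python3 - <<'E'
from h import *
a=capture("side")[160:270,170:330];b=capture("top")[165:265,235:425]
a=cv2.resize(a,(800,550)[:2],interpolation=cv2.INTER_CUBIC)[:, :]
a=cv2.resize(a,(436,300));b=cv2.resize(b,(570,300))
o=np.zeros((600,570,3),np.uint8);o[:300,:436]=a;o[300:]=b;cv2.imwrite("pics/f.png",o);print(ctrl.sense()["tool_pos"])
E
```

```text
[ 0.41369675 -0.20933462  0.28618348]
```

View pics/f.png

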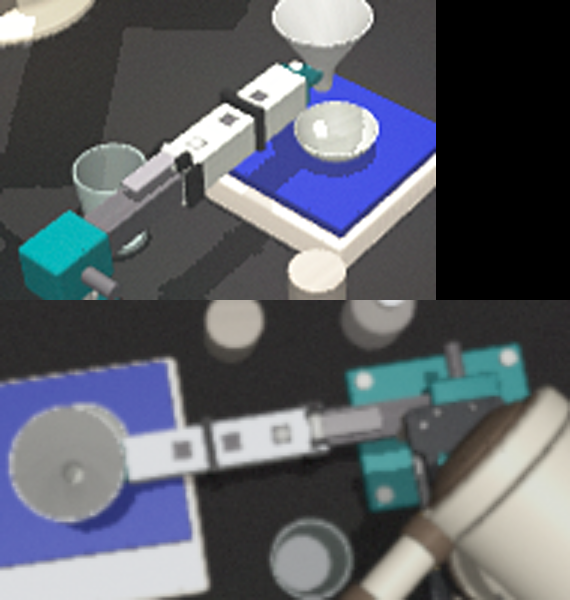

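The lever lies level along the arm (150,175 in the side crop), the button is in the rear hole, and the funnel hangs over the balance. The other things are where they were.

```bash
python3 -c "
from h import *
print(workorder.finish_job())"
```

```text
the job is handed in; nothing more can be done
None
```

The job is handed in, though no verdict came back: the sleeve is out one hole with the button snapped up in the rear hole, the clamp lever is fully down, and contact forces stayed at about 11 N or less in the readings.

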